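# Re-park a sprung cupboard door at the canister's far end

## Robot

A 6-joint arm with a two-finger parallel gripper is mounted at the origin on the work surface. World frame = base frame: x ahead of the robot, y to its left, z up, the work surface at z = 0. Lengths are in m, angles in rad, forces in N, time in s.
With the tool pointing down it reaches from about 0.425 to 0.95 m from the base axis. Payload 3.5 kg.
Tool frame: the origin (TCP) lies at the very end of the fingers, on their centre line; the grasp point (between the pads) lies 19 mm behind it; z points along the fingers, y is the line along which they close (so a half turn about z gives the same grasp; the last joint's range is limited). The gripper opens to 85 mm and grips with 20 to 120 N. Pads are 22 mm wide; open, the fingers measure 114 mm over their backs; the gripper's body (76 mm by 85 mm) begins 54 mm behind the grasp point. The pads swing forward as they close: fully open they stand 13 mm farther back than shut.
Start: joints at [1.113, 0.286, 1.577, -0, 1.279, -0.15], TCP at [0.204, 0.643, 0.231] pointing down, gripper open.
Joint ranges: [-2.77, 2.77], [-0.9, 2.22], [0.21, 2.48], [-1.53, 4.67], [0.24, 2.81], [-2.84, 2.84]. Speed limits (rad/s): [2.79, 2.79, 3.14, 3.14, 3.14, 3.14].

## Interface

Orientations are given as a unit quaternion [x, y, z, w].
In Python, from plant import ctrl, workorder, read_camera, get_state gives the robot as it stands (ctrl), with the cameras as plain functions, the readings as plain functions and the job (workorder).
- The arm moves only by the tool inch_along, called after "Call:" by a JSON object that holds its "api" and its "payload", one argument or row to a line. Schema: {"type":"object","properties":{"motion":{"type":"object","properties":{"dx":{"type":"array","items":{"type":"number"},"minItems":1,"maxItems":10},"dy":{"type":"array","items":{"type":"number"},"minItems":1,"maxItems":10},"dz":{"type":"array","items":{"type":"number"},"minItems":1,"maxItems":10},"rx":{"type":"array","items":{"type":"number"},"minItems":1,"maxItems":10},"ry":{"type":"array","items":{"type":"number"},"minItems":1,"maxItems":10},"rz":{"type":"array","items":{"type":"number"},"minItems":1,"maxItems":10},"finger_gap":{"type":"array","items":{"type":"number"},"minItems":1,"maxItems":10}},"additionalProperties":false,"required":["dx","dy","dz","rx","ry","rz","finger_gap"]},"squeeze":{"type":"number"},"only":{"type":"string"},"quiet":{"type":"boolean"},"lines":{"type":"string"}},"required":["motion"],"additionalProperties":false}. motion is an object with one list for each field, all of the same length, 1 to 10, a row being the entries at one place: dx, dy, dz (the shift in shares of 100 cm (1.0 is 100 cm)), rx, ry, rz (a rotation vector in normalised numbers (1 is pi rad)), finger_gap (the opening from 0.0 (shut) to 1.0 (fully open)); each row is the pose to reach, as a shift and turn from the pose commanded when the call began, along the tool's axes at that moment; what a row does not reach only later rows make up. A row lasts 1/8 s, in which the tool goes at most 0.0625 m and 0.188 rad, less where a joint would pass 70% of its speed; a pose out of reach is approached as far as the arm can. The fingers move at their own pace and stop on an object; squeeze is the grip in N (left out, the last holds). Time passes only in rows, so rows that do not move let the fingers close. The tool returns the time, the measured TCP pose, the force, the opening and the grip force at its end. only (a regular expression) keeps the lines of the reply that match it, lines (a string "A,B") keeps lines A to B, and quiet returns only ok. Input that does not fit is refused with a message, and nothing moves.
- get_state(): the state, without advancing time (a new reading comes with each control period).
- read_camera(name): name is "scene" or "top"; returns a dict with "pixels" (420x560x3 uint8, red, green, blue), "camera_matrix" (3x3 intrinsics, pixels), "xyz" and "orientation" of the camera in the world. Camera axes: x right, y down, z forward; pixel columns grow to the right and rows downward; lengths in m; the calibration is good to about 2 mm. A picture is of the moment at which its call begins. There is no depth.
- workorder.sign_off(): hands the job in; it is judged then, once.
The state is a dict: "time": time; "qpos": joint angles; "dq": joint speeds; "joint_efforts": joint torques, N m; "eef_pos": TCP position; "tcp_rot": TCP orientation; "contact_force": force on the tool from outside, world axes, zero at the start; "wrist_torque": the same for the moment, N m; "opening": opening from 0.0 (shut) to 1.0 (fully open); "finger_force": force on a finger pad.
Only numpy, scipy, OpenCV 4.12 (cv2) and the standard library are available. Lean on these libraries where they do the work, as an engineer would, in place of code of your own. Each camera call takes 0.05 s, during which the arm holds its last target. There are 200 camera calls.

## Task

The frosted sliding door of the little cupboard is parked in the middle, half in front of the green canister. Lift the red catch out of its notch, slide the door away from the canister and let the catch drop fully into the notch on that side, so that the door is locked there and the canister stands clear of it. Do not force the door or the catch, and leave the canister, jug, cups and pan lid where they are.

Things in the scene. Friction and masses are not known exactly. Their poses are not given: they have to be found in the camera images.
- cupboard: Low white plaster cupboard fixed to the worktop, 200 mm deep (x), 680 wide (y), 222 high, no roof, back 130 high. Origin: centre of its underside; x points from the door side into the cupboard, away from the robot, y along the door's travel, z up. An aluminium channel behind the door's top (x -95 to -58 mm, top at z 223) hides a keeper bar behind a soft black brush strip.
- keeper_top (a point): Middle of the hidden keeper's flat level top, at x -77, y 0, z 178 mm in the cupboard's frame (same axes). The keeper has three upward-opening notches 20 mm wide: one here, and one on each side, centred somewhere between 75 and 105 mm from here (each side's own hidden value, new at every start). A catch fully down lies 14 mm deep in its notch.
- door: Frosted acrylic sliding panel with aluminium edging, 280 mm wide, 142 high, 6 thick. Origin: centre of its lower edge, at x -100, y 0, z 32 mm in the cupboard's frame when in the middle; same axes. Slides only along y, 130 mm each way to end stops beyond the side notches, friction 1 to 3 N. With the catch down in a notch it has about 3 mm of play each way.
- catch: Red plastic catch at the middle of the door's width; moves only up and down on the door, 0 to 26 mm, pressed down by spring and weight (6.5 N down, 9 N fully up). Origin: middle of the rear edge of its roof's underside; when down at x -110, y as the door, z 185 mm in the cupboard's frame; same axes. Above 14 mm it slides free; lowered between notches it rides at 14; over a notch it drops to 0.
- hood_edge (a point): Middle of the front lower edge of the catch's roof (catch frame x -26, z +30 mm, same axes). The catch is a hood open to the robot and below: roof 106 mm wide, 4 thick, falling from this edge to the catch's origin at 49 degrees, meeting an upright red plate (x 0 to +5, z -52 to +8). Made to be hooked, not gripped: closed fingertips tilted about 40 degrees forward go in under the roof and lift it.
- hood_cheek (a point): Centre of the hood's cheek on the +y side (catch frame x -29, y +50.5, z +1 mm); its mirror image is at -y. Cheeks are 5 mm thick, 96 mm apart inside, reach 44 mm below the roof and parallel to it. Fingertips inside the hood push a cheek sideways to slide the door. The catch's crossbar behind, 14 mm round, is what sits in the notch.
- canister: Closed green plastic canister with snap lid, 90 mm diameter, 129 mm high, loose, standing in the cupboard at its left or right end (about 155 mm from the middle). Origin: centre of its underside.
- jug: Stainless creamer jug, 76 mm diameter, 95 mm high, with handle, loose, at the cupboard's other end. Origin: centre of its underside.
- cup_a: White ceramic cup with blue pattern, 78 mm diameter, 78 mm high, loose, near the middle of the cupboard. Origin: centre of its underside.
- cup_b: White ceramic cup with terracotta pattern, 78 mm diameter, 78 mm high, loose, near the middle of the cupboard. Origin: centre of its underside.
- pan_lid: Aluminium saucepan lid, 156 mm diameter, 44 mm high with its black knob, lying loose on the worktop in front of the cupboard. Origin: centre of its underside.

How it is judged:
On the way, in this order (a step that is already met when the one before it is completed fails the run):
1. the catch is lifted clear of the middle notch (at least 13 mm) (z of catch in the frame of cupboard above 0.198 m), for 0.1 s.
2. the door has been slid away until its centre is over 195 mm from the canister along the travel ((y of canister in the frame of door above 0.195 m or y of canister in the frame of door below -0.195 m)), for 0.05 s.
At the end, for the whole second after the job is handed in: The catch is down in the side notch away from the canister (no more than 4 mm above its lowest position, door's centre more than 200 mm from the canister's along the travel), door and catch at rest, and the canister, jug, cups and pan lid within 15 mm of where they stood (z of catch in the frame of cupboard below 0.189 m and (y of canister in the frame of door above 0.2 m or y of canister in the frame of door below -0.2 m) and linear speed of each of door, catch below 0.01 m/s and distance of each of canister, jug, cup_a, cup_b, pan_lid from where it was at the start of the episode below 0.015 m); the robot touches nothing.
It fails at once if the robot pushes the door or the catch with more than 40 N (contact force between any of the arm, the fingers and door above 40 N).
It fails at once if a bystander is moved more than 15 mm (distance of any of canister, jug, cup_a, cup_b, pan_lid from where it was at the start of the episode above 0.015 m).
It fails at once if the canister, jug or a cup is tipped (angle between any of canister, jug, cup_a, cup_b's own z axis and vertical above 0.3 rad).
It also fails if it takes over 51 s, if anything falls off the work surface, if the arm or the gripper's body presses on something with over 40 N, if the wrist force passes 120 N, or if a joint passes its speed limit or range.

## Working session

There is one attempt and no reset: what is moved stays moved. The work goes in short steps, Python scripts to look and compute and a tool call to move; the robot and the scene stay as the last step left them, time stands still between calls to the robot, and variables do not carry over. Pictures are saved under pics/ and viewed, at most 10 in all, crops included, and the job is handed in when it is done.

```bash
ls; mkdir -p pics; cat > h.py <<'E'
import numpy as np, cv2, json
from scipy.spatial.transform import Rotation as R
from plant import ctrl, workorder, read_camera, get_state
def snap(n,f=None):
    c=read_camera(n); 
    if f: cv2.imwrite('pics/'+f,cv2.cvtColor(c['pixels'],cv2.COLOR_RGB2BGR))
    return c
def rot(c):
    o=np.array(c['orientation']); return R.from_quat(o).as_matrix() if o.size==4 else o
def ray(c,uv):
    d=rot(c)@np.linalg.inv(c['camera_matrix'])@np.array([*uv,1.]); return np.array(c['xyz']),d/np.linalg.norm(d)
def onz(c,uv,z):
    o,d=ray(c,uv); return o+d*(z-o[2])/d[2]
def tri(c1,u1,c2,u2):
    o1,d1=ray(c1,u1);o2,d2=ray(c2,u2)
    s=np.linalg.lstsq(np.c_[d1,-d2],o2-o1,rcond=None)[0]
    a=o1+d1*s[0];b=o2+d2*s[1]; return (a+b)/2,np.linalg.norm(a-b)
def proj(c,p):
    q=np.array(c['camera_matrix'])@(rot(c).T@(np.array(p)-c['xyz'])); return q[:2]/q[2]
E
python3 - <<'E'
from h import *
a=snap('scene','s1.png');b=snap('top','t1.png')
for c in(a,b):print(c['xyz'],c['orientation'],c['camera_matrix'])
print(get_state())
E
```

```text
pics
plant.py
[ 1.20974005 -0.29039329  0.67654249] [ 0.78232586  0.43122442 -0.22037841 -0.3917207 ] [[430.7171402    0.         277.19801552]
 [  0.         430.7171402  211.41800718]
 [  0.           0.           1.        ]]
[0.46432194 0.04883619 1.28684246] [-0.69789783  0.71219783 -0.05387061  0.05301727] [[517.09405462   0.         267.61108284]
 [  0.         517.09405462 204.22324202]
 [  0.           0.           1.        ]]
{'time': 0.1, 'qpos': array([ 1.11297519e+00,  2.87108407e-01,  1.57801092e+00, -1.75627366e-05,
        1.27863223e+00, -1.49974041e-01]), 'dq': array([-8.18316869e-04, -2.69660179e-03, -3.75728939e-03,  9.12879386e-04,
        7.25590308e-04, -5.54279169e-05]), 'joint_efforts': array([ 1.19163968e-03, -4.07299554e+01, -2.93697792e+01, -1.55435996e-04,
        3.42630352e-03, -9.39556656e-06]), 'eef_pos': array([0.20422402, 0.64274159, 0.23007528]), 'tcp_rot': array([ 1.53313867e-01,  9.88176954e-01, -1.03250304e-03, -3.14995104e-04]), 'contact_force': array([0.05408831, 0.14413864, 0.55614713]), 'wrist_torque': array([-0.01008611, -0.01024733, -0.04890517]), 'finger_force': 0.0, 'opening': 0.999285506864675}
```

View pics/s1.png

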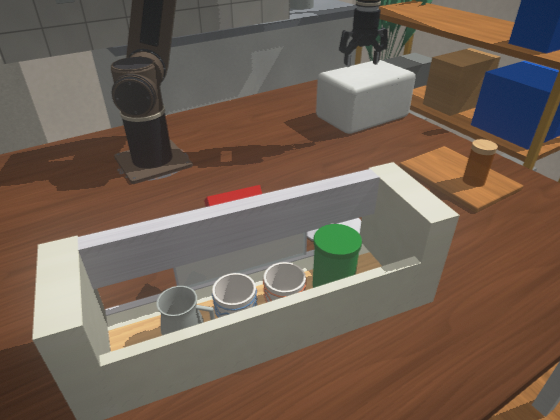

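View pics/t1.png

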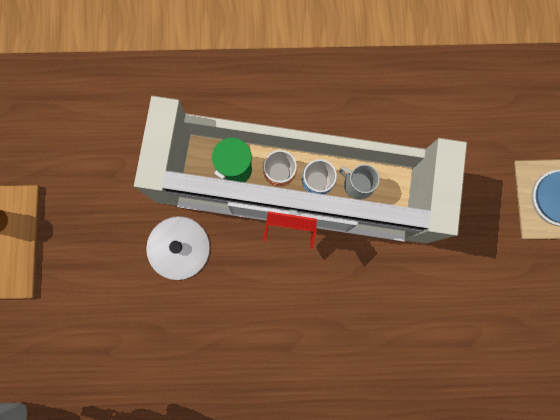

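The top view shows the green canister at about (232,158), on the cupboard's +y (image-left) end. The red hood is at (290,222), the channel runs as a bright strip in front of the vessels, and the pan lid is at (178,248). The scene view looks from behind; the red roof shows at about (235,195). The door therefore has to go toward -y. Next I'll enlarge both views to pick out corners.

```bash
python3 - <<'E'
from h import *
a=cv2.imread('pics/s1.png');b=cv2.imread('pics/t1.png')
cv2.imwrite('pics/t1c.png',cv2.resize(b[195:255,235:345],None,fx=7,fy=7,interpolation=cv2.INTER_CUBIC))
for n,i in(('s',a),('t',b)):
    B,G,Rr=[i[...,k].astype(int) for k in range(3)]
    m=((Rr>90)&(G<50)&(B<60)&(Rr>2.5*G)).astype(np.uint8)
    k,l,s,_=cv2.connectedComponentsWithStats(m)
    j=1+np.argmax(s[1:,4]);print(n,s[1:][s[1:,4]>20].tolist())
    cs=max(cv2.findContours((l==j).astype(np.uint8),0,2)[0],key=cv2.contourArea)
    print(cv2.approxPolyDP(cs,1.5,True)[:,0].tolist())
    m=((G>Rr*1.6)&(G>B*1.5)&(G>60)).astype(np.uint8);cs=max(cv2.findContours(m,0,2)[0],key=cv2.contourArea);print('green',cv2.minEnclosingCircle(cs))
E
```

```text
Traceback (most recent call last):
ValueError: attempt to get argmax of an empty sequence
```

View pics/t1c.png

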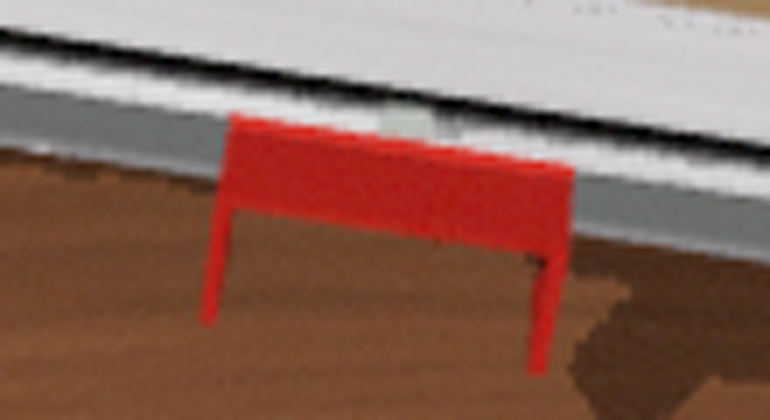

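The crop shows the hood cleanly. Roof rear edge runs (230,115)–(572,165), front edge (222,207)–(565,255), and the cheek ends are at (207,325) and (538,375) in crop pixels. I'll redo the masks with looser thresholds and get the cupboard's edges.

```bash
python3 - <<'E'
from h import *
a=snap('scene');b=snap('top')
for n,c in(('s',a),('t',b)):
    Rr,G,B=[c['pixels'][...,k].astype(int) for k in range(3)]
    m=((Rr>110)&(Rr>3*G)&(Rr>3*B)).astype(np.uint8)
    cs=max(cv2.findContours(m,0,2)[0],key=cv2.contourArea)
    print(n,cv2.contourArea(cs),cv2.approxPolyDP(cs,1.2,True)[:,0].tolist())
    m=((G>Rr*1.6)&(G>B*1.5)&(G>60)).astype(np.uint8);cs=max(cv2.findContours(m,0,2)[0],key=cv2.contourArea);print('green',cv2.minEnclosingCircle(cs),cv2.boundingRect(cs))
pb=lambda x,y:((x+.5)/7-.5+235,(y+.5)/7-.5+195)
for nm,p,z in(('rearL',(230,116),.19),('rearR',(572,166),.19),('frontL',(220,206),.216),('frontR',(567,254),.216),('cheekL',(207,325),.183),('cheekR',(538,375),.183)):
    print(nm,pb(*p),onz(b,pb(*p),z))
i=cv2.cvtColor(a['pixels'],cv2.COLOR_RGB2BGR)
cv2.imwrite('pics/s1c.png',cv2.resize(i[150:260,60:380],None,fx=2.5,fy=2.5,interpolation=cv2.INTER_CUBIC))
i=cv2.cvtColor(b['pixels'],cv2.COLOR_RGB2BGR)
cv2.imwrite('pics/t2c.png',cv2.resize(i[85:255,125:475],None,fx=2.25,fy=2.25,interpolation=cv2.INTER_CUBIC))
E
```

```text
s 374.5 [[260, 191], [259, 186], [254, 186], [207, 197], [209, 203], [212, 204], [259, 193]]
green ((336.060302734375, 250.59805297851562), 28.314849853515625) (314, 224, 48, 52)
t 641.5 [[268, 212], [264, 240], [267, 225], [273, 224], [312, 231], [313, 233], [311, 235], [310, 247], [312, 247], [316, 219]]
green ((233.5, 160.0), 23.47881317138672) (212, 138, 40, 44)
rearL (267.42857142857144, 211.14285714285714) [0.61656025 0.04649956 0.19      ]
rearR (316.2857142857143, 218.28571428571428) [ 0.59903658 -0.05756346  0.19      ]
frontL (266.0, 224.0) [0.58598584 0.05007569 0.216     ]
frontR (315.57142857142856, 230.85714285714286) [ 0.56956463 -0.05265053  0.216     ]
cheekL (264.14285714285717, 241.0) [0.5533004  0.05480296 0.183     ]
cheekR (311.42857142857144, 248.14285714285714) [ 0.53602158 -0.0456827   0.183     ]
```

View pics/s1c.png

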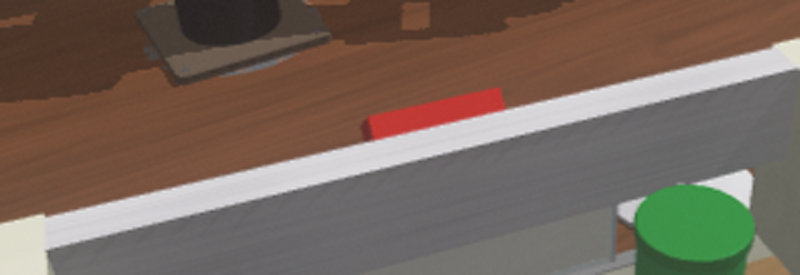

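View pics/t2c.png

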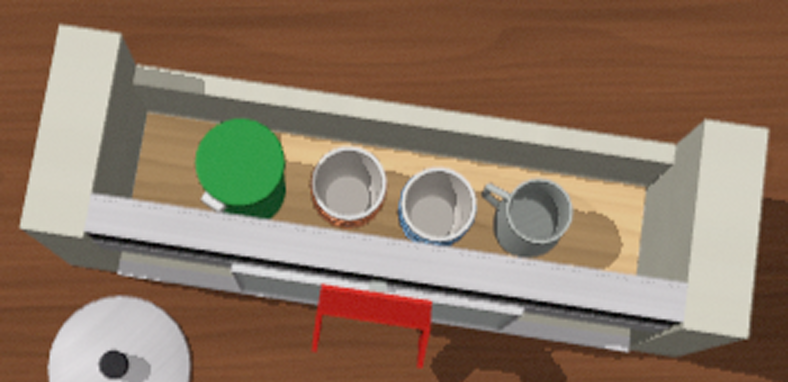

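The scene crop shows the upper front edge of the roof from (365,120) to (502,90). The top crop shows the cupboard's outer top corners at (60,24), (20,230), (768,128) and (748,338), and the canister, cups and jug in order from left to right.

```bash
python3 - <<'E'
from h import *
a=snap('scene');b=snap('top')
pt=lambda x,y:((x+.5)/2.25-.5+125,(y+.5)/2.25-.5+85)
ps=lambda x,y:((x+.5)/2.5-.5+60,(y+.5)/2.5-.5+150)
for n,u,v in(('frontL',(266.3,223),(502,90)),('frontR',(315.6,230),(366,119))):
    print(n,tri(b,u,a,ps(*v)))
# full-image corner pairs of cupboard: top pixel from crop, scene pixel from the whole picture
print('backL',tri(b,pt(60,24),a,(450,214)))
W=np.array([onz(b,pt(*p),.222) for p in((60,24),(20,230),(768,128),(748,338))])
C=np.array([[.1,.34],[-.1,.34],[.1,-.34],[-.1,-.34]])
H=np.c_[W[:,:2]-W[:,:2].mean(0)];U,S,Vt=np.linalg.svd(C.T@H);Rm=(U@Vt).T
yaw=np.arctan2(Rm[1,0],Rm[0,0]);t=W[:,:2].mean(0)
print('W',W,'\nyaw',yaw,'t',t,'res',H-C@Rm.T)
w=lambda x,y,z:np.r_[t+Rm@[x,y],z]
for n,q in(('hood_edge',(-.136,0,.215)),('orig',(-.11,0,.185)),('frontL',(-.136,.053,.215)),('rearL',(-.107,.053,.188))):
    p=w(*q);print(n,p,proj(b,p),proj(a,p))
for z in(.129,):
  p=onz(b,((240+.5)/2.25-.5+125,(162+.5)/2.25-.5+85),z);print('can cup frame',Rm.T@(p[:2]-t))
E
```

```text
frontL (array([0.58968933, 0.05212806, 0.21420356]), np.float64(0.0061182170208595316))
frontR (array([ 0.57150495, -0.0525814 ,  0.21544225]), np.float64(0.0005228478977383024))
backL (array([0.86275424, 0.28571855, 0.22523169]), np.float64(0.012226301667446047))
W [[ 0.86864284  0.29118917  0.222     ]
 [ 0.6689477   0.32568104  0.222     ]
 [ 0.75247911 -0.37783949  0.222     ]
 [ 0.55458187 -0.34399474  0.222     ]] 
yaw -0.17050541263582727 t [ 0.71116288 -0.02624101] res [[ 0.00123869 -0.00067148]
 [-0.00135663 -0.00011571]
 [ 0.00045768  0.00043927]
 [-0.00033974  0.00034792]]
hood_edge [ 0.577135   -0.00316446  0.215     ] [291.648781   227.76392885] [230.77751016 191.00457322]
orig [ 0.60275798 -0.00757616  0.185     ] [292.73991506 217.32303332] [235.94282576 210.95475072]
frontL [0.58612806 0.04906699 0.215     ] [266.4840618  223.97658308] [256.66840968 185.13497791]
rearL [0.61470754 0.04414626 0.188     ] [268.54373863 212.1046113 ] [262.2812983  204.27439703]
can cup frame [0.01518547 0.15769927]
```

```bash
cat >> h.py <<'E'
yaw=-.1705; O=np.array([.6031,-.0068,.185]); Rc=R.from_euler('z',yaw)
zt=np.array([.656,0,-.755]); zt/=np.linalg.norm(zt); yt=np.array([0,1.,0])
Rt=Rc*R.from_matrix(np.c_[np.cross(yt,zt),yt,zt])
nt=np.array([-zt[2],0,zt[0]])*-1   # down-toward robot, perpendicular to roof
def tgt(back,perp,up=0,y=0): return O+Rc.apply(-back*zt+perp*nt+np.array([0,y,up]))
def go(p,rt=Rt):
    s=get_state();r=R.from_quat(s['tcp_rot'])
    print('shift',r.inv().apply(np.array(p)-s['eef_pos']).round(4),'rot',(r.inv()*rt).as_rotvec().round(4),'t',s['time'])
E
python3 - <<'E'
from h import *
print(nt,Rt.as_matrix().round(3))
print(tgt(.01,.019),tgt(.09,.019))
go(np.array([.25,.6,.36]));go(tgt(.09,.03))
go(np.array([.42,.25,.33]))
E
```

```text
[-0.75486376 -0.         -0.65588162] [[-0.744  0.17   0.646]
 [ 0.128  0.986 -0.111]
 [-0.656 -0.    -0.755]]
[ 0.58250184 -0.00325358  0.18008689] [0.53079213 0.00564936 0.24047599]
shift [-0.0565 -0.0273 -0.1291] rot [-0.0499 -0.7144 -0.1311] t 0.3
shift [-0.496  -0.5097 -0.0021] rot [-0.0499 -0.7144 -0.1311] t 0.3
shift [-0.3246 -0.3094 -0.0989] rot [-0.0499 -0.7144 -0.1311] t 0.3
```

Call:
{"api": "inch_along", "payload": {
  "motion": {"dx":[-0.04, -0.08, -0.12, -0.16, -0.2, -0.24, -0.29, -0.33, -0.33], "dy":[-0.03, -0.07, -0.11, -0.15, -0.19, -0.23, -0.27, -0.31, -0.31], "dz":[-0.05, -0.08, -0.1, -0.1, -0.1, -0.1, -0.1, -0.1, -0.1], "rx":[0, 0, 0, 0, 0, 0, 0, 0, 0], "ry":[0, 0, 0, 0, 0, 0, 0, 0, 0], "rz":[0, 0, 0, 0, 0, 0, 0, 0, 0], "finger_gap":[0, 0, 0, 0, 0, 0, 0, 0, 0]}
}}

```text
time: 1.42
eef_pos: [0.4265, 0.2449, 0.3314]
tcp_rot: [0.156, 0.988, -0.0, 0.0]
contact_force: [-0.2, 0.6, 0.8]
opening: -0.0
finger_force: 0.0
```

```bash
python3 - <<'E'
from h import *
go(tgt(.10,.035));go(tgt(.09,.03)); print(get_state()['qpos'])
E
```

```text
shift [-0.1546 -0.198   0.094 ] rot [-0.0517 -0.7136 -0.1373] t 1.425
shift [-0.1649 -0.1965  0.0982] rot [-0.0517 -0.7136 -0.1373] t 1.425
[ 3.14960442e-01 -1.89948309e-01  1.89080688e+00 -5.27664073e-04
  1.44049550e+00 -9.41624822e-01]
```

The rows are not in the units I measure in: turns go in shares of pi rad. I convert before sending: -0.7136 rad is -0.2271.

Call:
{"api": "inch_along", "payload": {
  "motion": {"dx":[-0.03, -0.06, -0.09, -0.12, -0.15, -0.1546, -0.1546], "dy":[-0.04, -0.08, -0.12, -0.16, -0.198, -0.198, -0.198], "dz":[0, 0, 0.02, 0.05, 0.08, 0.094, 0.094], "rx":[-0.0032, -0.0064, -0.0095, -0.0127, -0.0165, -0.0165, -0.0165], "ry":[-0.0446, -0.0923, -0.1369, -0.1814, -0.2271, -0.2271, -0.2271], "rz":[-0.0095, -0.0191, -0.0286, -0.035, -0.0437, -0.0437, -0.0437], "finger_gap":[0, 0, 0, 0, 0, 0, 0]}
}}

```text
time: 2.3
eef_pos: [0.5123, 0.0132, 0.2366]
tcp_rot: [0.077, 0.934, -0.028, 0.348]
contact_force: [0.4, 0.7, 0.8]
opening: -0.002
finger_force: 0.0
```

```bash
python3 - <<'E'
from h import *
go(tgt(.10,.019));go(tgt(.01,.019)); print(get_state()['qpos'])
c=snap('scene','s3.png');b=snap('top')
i=cv2.cvtColor(b['pixels'],cv2.COLOR_RGB2BGR)
cv2.imwrite('pics/t3c.png',cv2.resize(i[190:310,230:350],None,fx=5,fy=5,interpolation=cv2.INTER_CUBIC))
E
```

```text
shift [-0.0173 -0.0044 -0.0001] rot [ 0.0055 -0.0027  0.0042] t 2.3
shift [-0.0175 -0.0049  0.0899] rot [ 0.0055 -0.0027  0.0042] t 2.3
[-0.1774084  -0.44949276  2.36720802  0.02046921  0.51136848 -1.59811633]
```

View pics/t3c.png

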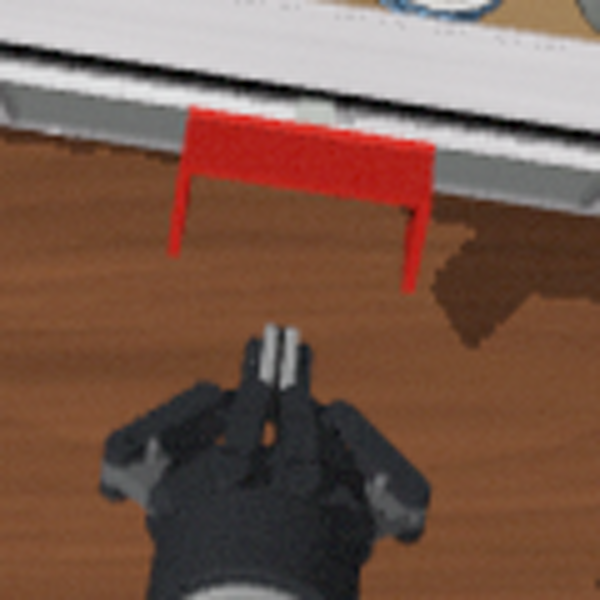

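The gripper, fingers shut, lines up with the middle of the hood (tips at about (282,325) in the crop, hood centre at (305,165)), square to the door. Now I'll move it in under the roof.

To row units: 0.0055 rad is 0.0018.

Call:
{"api": "inch_along", "payload": {
  "motion": {"dx":[-0.016, -0.016, -0.016, -0.016, -0.016, -0.016, -0.016, -0.016], "dy":[-0.005, -0.005, -0.005, -0.005, -0.005, -0.005, -0.005, -0.005], "dz":[0, 0.02, 0.04, 0.055, 0.07, 0.08, 0.09, 0.09], "rx":[0.0018, 0.0018, 0.0018, 0.0018, 0.0018, 0.0018, 0.0018, 0.0018], "ry":[-0.0009, -0.0009, -0.0009, -0.0009, -0.0009, -0.0009, -0.0009, -0.0009], "rz":[0.0013, 0.0013, 0.0013, 0.0013, 0.0013, 0.0013, 0.0013, 0.0013], "finger_gap":[0, 0, 0, 0, 0, 0, 0, 0]}
}}

```text
time: 3.4
eef_pos: [0.582, -0.0041, 0.1796]
tcp_rot: [0.08, 0.933, -0.03, 0.35]
contact_force: [0.5, 0.1, 0.0]
opening: 0.002
finger_force: 0.0
```

```bash
python3 - <<'E'
from h import *
go(tgt(.01,.019));go(tgt(.01,.019,.03)); print(get_state()['qpos'])
b=snap('top')
p=get_state()['eef_pos'];print(proj(b,p))
i=cv2.cvtColor(b['pixels'],cv2.COLOR_RGB2BGR)
cv2.imwrite('pics/t4c.png',cv2.resize(i[190:310,230:350],None,fx=5,fy=5,interpolation=cv2.INTER_CUBIC))
E
```

```text
shift [-0.0006  0.0009 -0.0002] rot [-0.0009  0.0016  0.0005] t 3.4
shift [-0.0203  0.0009 -0.0228] rot [-0.0009  0.0016  0.0005] t 3.4
[-0.18505684 -0.16518195  2.27127413  0.02772298  0.31873405 -1.60857161]
[291.27340245 227.27047915]
```

View pics/t4c.png

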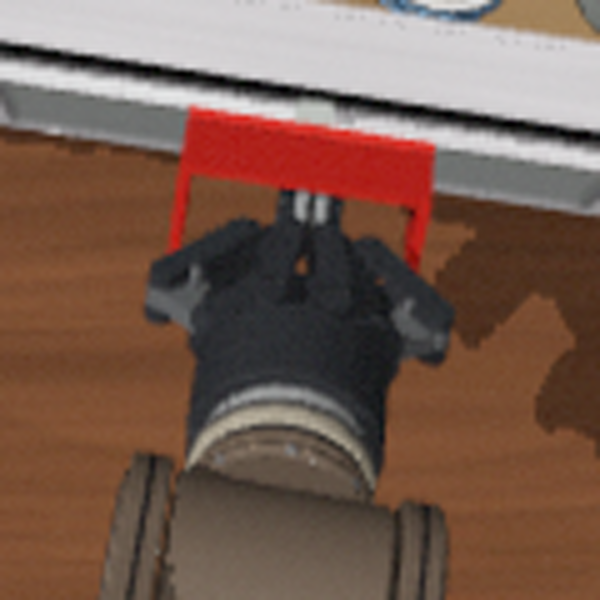

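The fingertips are inside the hood under the roof and centred, with no contact force so far. Next is a straight lift.

Call:
{"api": "inch_along", "payload": {
  "motion": {"dx":[-0.003, -0.006, -0.008, -0.01, -0.012], "dy":[0, 0, 0, 0, 0], "dz":[-0.003, -0.007, -0.009, -0.0115, -0.0137], "rx":[0, 0, 0, 0, 0], "ry":[0, 0, 0, 0, 0], "rz":[0, 0, 0, 0, 0], "finger_gap":[0, 0, 0, 0, 0]}
}}

```text
time: 4.08
eef_pos: [0.5796, -0.0038, 0.1952]
tcp_rot: [0.08, 0.934, -0.03, 0.346]
contact_force: [-1.7, 0.3, -7.4]
opening: -0.004
finger_force: 2.7
```

Call:
{"api": "inch_along", "payload": {
  "motion": {"dx":[-0.002, -0.004, -0.006, -0.008, -0.008], "dy":[0, 0, 0, 0, 0], "dz":[-0.0022, -0.0045, -0.0068, -0.0092, -0.0092], "rx":[0, 0, 0, 0, 0], "ry":[0, 0, 0, 0, 0], "rz":[0, 0, 0, 0, 0], "finger_gap":[0, 0, 0, 0, 0]}
}}

```text
time: 4.7
eef_pos: [0.5796, -0.0037, 0.2075]
tcp_rot: [0.08, 0.934, -0.03, 0.346]
contact_force: [-5.0, -0.5, -6.8]
opening: -0.001
finger_force: 4.6
```

```bash
cat >> h.py <<'E'
def red(c):
    Rr,G,B=[c['pixels'][...,k].astype(int) for k in range(3)]
    m=((Rr>110)&(Rr>3*G)&(Rr>3*B)).astype(np.uint8)
    cs=max(cv2.findContours(m,0,2)[0],key=cv2.contourArea)
    return cv2.contourArea(cs),cv2.approxPolyDP(cs,1.2,True)[:,0].tolist()
def yc(p): return Rc.inv().apply(np.array(p)-O)*1000   # catch-rest frame, mm
E
python3 - <<'E'
from h import *
a=snap('scene');print(red(a)); print(yc(get_state()['eef_pos']),get_state()['contact_force'])
for u in (0,10,14,18,20,24):print(u,*[proj(a,O+Rc.apply([-.023,y,.0326+u/1000])).round(1) for y in (-.053,.053)])
E
```

```text
(667.5, [[259, 181], [256, 180], [207, 191], [210, 204], [261, 192]])
[-23.65846109  -0.96932376  22.45318125] [-6.5801926   1.44344583 -7.15919616]
0 [204.6 196.8] [257.6 184.8]
10 [204.  192.3] [257.4 180.4]
14 [203.8 190.6] [257.3 178.7]
18 [203.5 188.8] [257.3 176.9]
20 [203.4 187.9] [257.2 176. ]
24 [203.2 186.1] [257.2 174.2]
```

Call:
{"api": "inch_along", "payload": {
  "motion": {"dx":[-0.002, -0.004, -0.004], "dy":[0, 0, 0], "dz":[-0.0022, -0.0045, -0.0045], "rx":[0, 0, 0], "ry":[0, 0, 0], "rz":[0, 0, 0], "finger_gap":[0, 0, 0]}
}}

```text
time: 5.12
eef_pos: [0.5797, -0.0037, 0.2135]
tcp_rot: [0.08, 0.934, -0.03, 0.346]
contact_force: [-6.8, 0.5, -7.9]
opening: -0.005
finger_force: 5.1
```

```bash
python3 - <<'E'
from h import *
a=snap('scene');print(red(a)); print(yc(get_state()['eef_pos']),get_state()['contact_force'])
E
```

```text
(814.5, [[259, 178], [253, 178], [206, 189], [210, 203], [212, 204], [262, 192]])
[-23.63246806  -0.97100052  28.43900955] [-6.75344051  0.30272057 -7.40665583]
```

Call:
{"api": "inch_along", "payload": {
  "motion": {"dx":[0, 0, 0, 0, 0, 0, 0, 0, 0, 0], "dy":[-0.004, -0.008, -0.012, -0.016, -0.02, -0.024, -0.028, -0.031, -0.034, -0.037], "dz":[0, 0, 0, 0, 0, 0, 0, 0, 0, 0], "rx":[0, 0, 0, 0, 0, 0, 0, 0, 0, 0], "ry":[0, 0, 0, 0, 0, 0, 0, 0, 0, 0], "rz":[0, 0, 0, 0, 0, 0, 0, 0, 0, 0], "finger_gap":[0, 0, 0, 0, 0, 0, 0, 0, 0, 0]}
}}

```text
time: 6.42
eef_pos: [0.5734, -0.0397, 0.2134]
tcp_rot: [0.079, 0.934, -0.03, 0.346]
contact_force: [-6.7, 2.9, -8.0]
opening: -0.001
finger_force: 5.1
```

```bash
python3 - <<'E'
from h import *
a=snap('scene');b=snap('top');print(red(a),red(b)); print(yc(get_state()['eef_pos']),get_state()['contact_force'])
E
```

```text
(851.0, [[241, 182], [187, 193], [191, 208], [242, 197], [244, 195]]) (662.5, [[286, 213], [283, 223], [281, 242], [285, 227], [291, 226], [329, 232], [332, 234], [330, 236], [331, 244], [334, 234], [333, 220]])
[-23.65866176 -37.75525925  28.39840131] [-6.7616218   0.66166993 -8.34165001]
```

Call:
{"api": "inch_along", "payload": {
  "motion": {"dx":[0, 0, 0, 0, 0, 0, 0, 0], "dy":[-0.004, -0.008, -0.012, -0.016, -0.02, -0.024, -0.027, -0.027], "dz":[0, 0, 0, 0, 0, 0, 0, 0], "rx":[0, 0, 0, 0, 0, 0, 0, 0], "ry":[0, 0, 0, 0, 0, 0, 0, 0], "rz":[0, 0, 0, 0, 0, 0, 0, 0], "finger_gap":[0, 0, 0, 0, 0, 0, 0, 0]}
}}

```text
time: 7.52
eef_pos: [0.5688, -0.0665, 0.2134]
tcp_rot: [0.079, 0.934, -0.03, 0.346]
contact_force: [-8.1, 0.6, -7.6]
opening: -0.001
finger_force: 5.4
```

```bash
cat >> h.py <<'E'
def roofy(b,up):
    Rr,G,B=[b['pixels'][...,k].astype(int) for k in range(3)]
    m=((Rr>110)&(Rr>3*G)&(Rr>3*B)); v,u=np.nonzero(m)
    P=[yc(onz(b,(x,y),.185+.018+up))for x,y in zip(u,v)]   # mean roof height
    y=np.array(P)[:,1]; return (np.percentile(y,1)+np.percentile(y,99))/2, np.percentile(y,[1,99])
E
python3 - <<'E'
from h import *
b=snap('top');print(red(b),roofy(b,.018)); print(yc(get_state()['eef_pos']),get_state()['contact_force'])
c=dict(b);c['pixels']=cv2.cvtColor(cv2.imread('pics/t3c.png'),cv2.COLOR_BGR2RGB)
i=cv2.cvtColor(cv2.imread('pics/t1.png'),cv2.COLOR_BGR2RGB);c['pixels']=i;print('start',roofy(c,0))
E
```

```text
(678.0, [[297, 217], [294, 244], [297, 230], [299, 228], [306, 228], [342, 234], [344, 236], [342, 238], [342, 243], [344, 246], [347, 236], [346, 222], [300, 215]]) (np.float64(-61.657411045669946), array([-114.6823497 ,   -8.63247239]))
[-23.69392235 -64.67139272  28.33378956] [-7.74138689  0.17476246 -8.30504295]
start (np.float64(1.9385354016809018), array([-50.13189807,  54.00896887]))
```

Call:
{"api": "inch_along", "payload": {
  "motion": {"dx":[0.002, 0.004, 0.006, 0.008, 0.0105, 0.0144, 0.0144], "dy":[0, 0, 0, 0, 0, 0, 0], "dz":[0.0023, 0.0046, 0.0069, 0.0092, 0.0121, 0.0166, 0.0166], "rx":[0, 0, 0, 0, 0, 0, 0], "ry":[0, 0, 0, 0, 0, 0, 0], "rz":[0, 0, 0, 0, 0, 0, 0], "finger_gap":[0, 0, 0, 0, 0, 0, 0]}
}}

```text
time: 8.45
eef_pos: [0.5721, -0.0679, 0.1959]
tcp_rot: [0.08, 0.932, -0.031, 0.352]
contact_force: [0.5, -1.1, -0.5]
opening: 0.002
finger_force: 0.0
```

Call:
{"api": "inch_along", "payload": {
  "motion": {"dx":[0, 0, 0, 0, 0, 0, 0], "dy":[-0.006, -0.012, -0.018, -0.023, -0.027, -0.029, -0.029], "dz":[0, 0, 0, 0, 0, 0, 0], "rx":[0, 0, 0, 0, 0, 0, 0], "ry":[0, 0, 0, 0, 0, 0, 0], "rz":[0, 0, 0, 0, 0, 0, 0], "finger_gap":[0, 0, 0, 0, 0, 0, 0]}
}}

```text
time: 9.32
eef_pos: [0.566, -0.096, 0.1944]
tcp_rot: [0.08, 0.933, -0.03, 0.35]
contact_force: [-0.2, 0.3, 0.2]
opening: -0.004
finger_force: 0.0
```

```bash
python3 - <<'E'
from h import *
a=snap('scene');b=snap('top');print(red(a)[1],red(b)[1],roofy(b,.014)); print(yc(get_state()['eef_pos']),get_state()['contact_force'])
for u in (0,14,18):print(u,*[proj(a,O+Rc.apply([-.023,y-.0635,.0326+u/1000])).round(1) for y in (-.053,.053)])
E
```

```text
[[227, 186], [173, 198], [176, 212], [230, 199]] [[297, 217], [294, 244], [298, 228], [337, 234], [339, 233], [344, 236], [345, 242], [347, 235], [346, 223], [305, 216]] (np.float64(-61.44589503313994), array([-114.3070082 ,   -8.58478187]))
[-21.46708515 -93.96805741   9.36493139] [ 0.63525703  0.62372463 -0.90387196]
0 [170.8 204.4] [226.3 191.8]
14 [169.6 198.2] [225.8 185.7]
18 [169.2 196.3] [225.6 183.9]
```

Call:
{"api": "inch_along", "payload": {
  "motion": {"dx":[0.0033, 0.0033, 0.0033, 0.0033, 0.0033, 0.0033, 0.0033], "dy":[0, -0.003, -0.005, -0.007, -0.009, -0.011, -0.011], "dz":[0.0038, 0.0038, 0.0038, 0.0038, 0.0038, 0.0038, 0.0038], "rx":[0, 0, 0, 0, 0, 0, 0], "ry":[0, 0, 0, 0, 0, 0, 0], "rz":[0, 0, 0, 0, 0, 0, 0], "finger_gap":[0, 0, 0, 0, 0, 0, 0]}
}}

```text
time: 10.3
eef_pos: [0.5643, -0.1071, 0.1897]
tcp_rot: [0.08, 0.933, -0.031, 0.35]
contact_force: [-0.9, 1.4, -0.6]
opening: 0.0
finger_force: 0.5
```

```bash
python3 - <<'E'
from h import *
a=snap('scene');b=snap('top');print(red(a)[1],roofy(b,.014)); print(yc(get_state()['eef_pos']),get_state()['contact_force'])
E
```

```text
[[222, 189], [217, 188], [167, 199], [169, 211], [172, 213], [224, 201]] (np.float64(-72.31852723117125), array([-125.64682632,  -18.99022814]))
[ -21.08952869 -105.44988728    4.94031809] [-0.12544263  0.58392541 -0.22786286]
```

```bash
cat > chk.py <<'E'
from h import *
s=get_state();f=Rc.inv().apply(s['contact_force']);p=yc(s['eef_pos'])
a=snap('scene');y=p[1]+33.5
print('door~',y.round(1),'F',f.round(1),red(a)[1])
for u in(0,14):print(u,*[proj(a,O+Rc.apply([-.023,k+y/1000,.0326+u/1000])).round(1) for k in(-.053,.053)])
E
```

Call:
{"api": "inch_along", "payload": {
  "motion": {"dx":[0, 0, 0, 0, 0], "dy":[-0.0015, -0.003, -0.0045, -0.006, -0.006], "dz":[0, 0, 0, 0, 0], "rx":[0, 0, 0, 0, 0], "ry":[0, 0, 0, 0, 0], "rz":[0, 0, 0, 0, 0], "finger_gap":[0, 0, 0, 0, 0]}
}}

```text
time: 11.02
eef_pos: [0.5633, -0.1131, 0.1897]
tcp_rot: [0.08, 0.933, -0.031, 0.35]
contact_force: [0.7, 1.2, 0.1]
opening: 0.006
finger_force: 0.3
```

```bash
python3 chk.py
```

```text
door~ -78.0 F [0.5 1.3 0.1] [[219, 190], [217, 188], [164, 200], [166, 212], [168, 214], [222, 201]]
0 [162.8 206.2] [219.  193.5]
14 [161.6 199.9] [218.3 187.3]
```

Door at -78, catch still riding. I'll keep pushing slowly.

Call:
{"api": "inch_along", "payload": {
  "motion": {"dx":[0, 0, 0, 0, 0], "dy":[-0.0015, -0.003, -0.0045, -0.006, -0.006], "dz":[0, 0, 0, 0, 0], "rx":[0, 0, 0, 0, 0], "ry":[0, 0, 0, 0, 0], "rz":[0, 0, 0, 0, 0], "finger_gap":[0, 0, 0, 0, 0]}
}}

```text
time: 11.7
eef_pos: [0.562, -0.1188, 0.1892]
tcp_rot: [0.08, 0.933, -0.031, 0.35]
contact_force: [-0.2, -0.0, 0.1]
opening: -0.001
finger_force: 0.0
```

```bash
python3 chk.py
```

```text
door~ -83.9 F [-0.2 -0.1  0.1] [[213, 200], [212, 196], [157, 208], [160, 216], [212, 204]]
0 [159.6 207. ] [216.  194.2]
14 [158.3 200.7] [215.3 188. ]
```

Call:
{"api": "inch_along", "payload": {
  "motion": {"dx":[0, 0, 0, 0], "dy":[-0.0015, -0.003, -0.0045, -0.0045], "dz":[0, 0, 0, 0], "rx":[0, 0, 0, 0], "ry":[0, 0, 0, 0], "rz":[0, 0, 0, 0], "finger_gap":[0, 0, 0, 0]}
}}

```text
time: 12.25
eef_pos: [0.5613, -0.1231, 0.1894]
tcp_rot: [0.08, 0.933, -0.031, 0.35]
contact_force: [0.2, 0.5, -0.6]
opening: 0.004
finger_force: 0.0
```

```bash
python3 chk.py
```

```text
door~ -88.2 F [ 0.1  0.5 -0.6] [[212, 196], [157, 208], [158, 214], [160, 216], [213, 203]]
0 [157.2 207.5] [213.8 194.7]
14 [155.8 201.2] [213.1 188.5]
```

The catch has dropped: the roof edge is now at row 208, matching the "down" prediction, and there is no contact force. I'll back out to the centre of the hood, then out along the tool axis.

Call:
{"api": "inch_along", "payload": {
  "motion": {"dx":[0.001, 0.002, 0.002, 0.002, 0.002, 0.003, 0.003, 0.003, 0.003], "dy":[0.005, 0.015, 0.03, 0.03, 0.03, 0.03, 0.03, 0.03, 0.03], "dz":[0, 0, 0, -0.02, -0.05, -0.08, -0.11, -0.13, -0.13], "rx":[0, 0, 0, 0, 0, 0, 0, 0, 0], "ry":[0, 0, 0, 0, 0, 0, 0, 0, 0], "rz":[0, 0, 0, 0, 0, 0, 0, 0, 0], "finger_gap":[0, 0, 0, 0, 0, 0, 0, 0, 0]}
}}

```text
time: 13.42
eef_pos: [0.4802, -0.0784, 0.2873]
tcp_rot: [0.08, 0.932, -0.031, 0.352]
contact_force: [1.1, 0.3, 0.9]
opening: 0.001
finger_force: 0.0
```

```bash
python3 - <<'E'
from h import *
a=snap('scene','s9.png');b=snap('top','t9.png');print(red(a)[1],red(b)[1],roofy(b,0),get_state()['contact_force'],get_state()['time'])
i=cv2.imread('pics/t1.png').astype(int);j=cv2.imread('pics/t9.png').astype(int)
for n,(x0,y0,x1,y1) in dict(vessels=(185,125,410,180),lid=(140,212,215,285)).items():print(n,np.abs(i-j)[y0:y1,x0:x1].max(2).mean())
cv2.imwrite('pics/both.png',np.vstack([cv2.imread('pics/t9.png')[90:310,120:480],cv2.imread('pics/s9.png')[160:370,40:400]]))
E
```

```text
[[212, 196], [157, 208], [159, 216], [213, 203]] [[310, 220], [311, 225], [308, 234], [308, 247], [311, 233], [313, 231], [356, 237], [358, 239], [354, 242], [354, 254], [356, 254], [360, 240], [360, 226], [312, 218]] (np.float64(-91.48768475164127), array([-145.12723695,  -37.84813255])) [ 0.92720387  0.7975708  -0.92072095] 13.525
vessels 3.2353939393939393
lid 3.337716894977169
```

View pics/both.png

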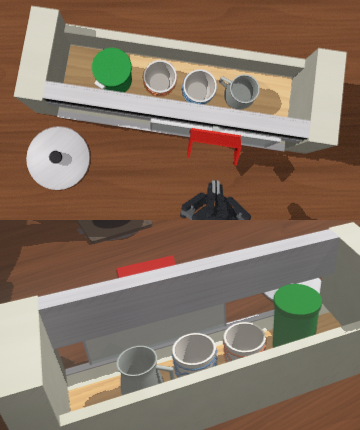

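The picture shows the door moved to the right behind its lowered hood (about 90 mm), the canister clear, all bystanders in place and the gripper well clear of the hood. I'm handing the job in.

```bash
python3 -c "
from plant import ctrl, workorder, read_camera, get_state
print(workorder.sign_off())"
```

```text
the job is handed in; nothing more can be done
None
```

I slid the door about 90 mm away from the canister and the catch dropped into the side notch. The last pictures show it fully down, everything else in place and the gripper clear; I handed the job in at about 13.5 s, but `sign_off()` returned no verdict.

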